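Pack a damper service kit box

TASK

Pack the grease tin, the cardboard carton and the aluminium canister together into the open steel kit box on the bench: all three standing right way up with their bottoms flat on the box's floor. It is a snug fit, so lay them out to share the space; set them down gently rather than dropping or forcing them, and leave the spring, spanner, oil bottle and nut dish where they are.

Things in the scene. Friction and masses are not known exactly. Their poses are not given: they have to be found in the camera images.
- kit_box: loose open-topped blue-painted steel box, 1.1 kg, outside 78 (x) x 164 (y) x 45 mm high, walls and floor 4 mm thick: inside 70 (x) x 156 (y) x 41 mm deep; stands level. origin at the centre of its underside, z up. Long side along its y. The three items fit only in a row along its length, with the carton's 60 mm side across the box; the row then leaves 18 mm of play in all (any order).
- kit_box_in (a point): centre of the kit box's inner floor, 4 mm above the underside; axes as the box
- tin: press-lid grease tin, plain upright cylinder, steel with a paper band, diameter 58 mm, height 80 mm, 0.2 to 0.4 kg; starts standing upright on the bench; origin at the centre of its underside, z up.
- carton: plain cardboard carton (rigid), upright, 60 (its x) x 36 (its y) x 95 mm high, 0.15 to 0.3 kg; starts standing on the bench at any of many yaws; origin at the centre of its underside, z up.
- canister: damper gas reservoir, upright aluminium cylinder, diameter 44 mm, height 100 mm, straight up to 90 mm then a bevelled top with a small brass valve, 0.18 to 0.35 kg; starts standing upright on the bench; origin at the centre of its underside, z up.
- spring: bystander: red coil spring standing on end, diameter 75 mm, height 106 mm; origin at the centre of its underside, z up.
- spanner: bystander: steel spanner about 200 mm long lying on the bench along its x; origin under its middle
- oil_bottle: bystander: upright grey oil bottle, diameter 64 mm, height 190 mm; origin at the centre of its underside, z up.
- nut_dish: bystander: round steel dish with nuts in it, diameter 110 mm, height 22 mm; origin at the centre of its underside, z up.
There are look-alikes about, which are no part of the job. What is shaped like the tin but blue is not meant.

How it is judged:
By the outcome, as a careful person would: the job done as asked, in the order asked, and still so for the second after the job is handed in, with the robot touching nothing.
It also fails if it takes over 72 s, if anything falls off the work surface, if the arm or the gripper's body presses on something with over 40 N, if the wrist force passes 120 N, or if a joint passes its speed limit or range.

ROBOT

A 6-joint arm with a two-finger parallel gripper is mounted at the origin on the work surface. World frame = base frame: x ahead of the robot, y to its left, z up, the work surface at z = 0. Lengths are in mm, angles in rad, forces in N, time in s.
With the tool pointing down it reaches from about 275 to 825 mm from the base axis. Payload 4.9 kg.
Tool frame: the origin (TCP) lies at the very end of the fingers, on their centre line; the grasp point (between the pads) lies 19 mm behind it; z points along the fingers, y is the line along which they close (so a half turn about z gives the same grasp; the last joint's range is limited). The gripper opens to 85 mm and grips with 20 to 120 N. Pads are 22 mm wide; open, the fingers measure 114 mm over their backs; the gripper's body (76 mm by 85 mm) begins 54 mm behind the grasp point. The pads swing forward as they close: fully open they stand 13 mm farther back than shut.
Start: joints at [1.202, 0.326, -0.193, 1.052, 0, 1.437], TCP at [127.95, 534.928, 231.281] pointing down, gripper open.
Joint ranges: [-2.65, 2.65], [-0.97, 1.79], [-1.3, 1.35], [-1.93, 2.1], [-1.47, 1.37], [-3.14, 3.14]. Speed limits (rad/s): [2.57, 2.57, 3.14, 3.14, 3.14, 3.14].

INTERFACE

Orientations are given as [roll, pitch, yaw] about the fixed x, y, z axes, in that order (R = Rz(yaw) Ry(pitch) Rx(roll)).
In Python, from bench import bot, solve_ik, imaging gives the robot as it stands. Calls block until the motion is done:
- bot.move_ptp(position, orientation): joint-space move of the TCP to a pose.
- bot.movel(position, rot=None, max_speed=150, threshold=None): straight line of the TCP; rot=None keeps the orientation; max_speed is the mean speed in mm/s. With threshold (N) it stops when the force on the tool has changed by that much, and returns True; else False.
- bot.move_j(angles): joint-space move.
- bot.grip(opening, effort=None): opening from 0.0 (shut) to 1.0 (fully open); effort is the grip in N (None keeps the last); returns when the fingers have stopped.
- bot.dwell(seconds).
- solve_ik(position, orientation): joint angles nearest the present ones, or None.
- bot.get_state(): the state.
- imaging.capture(name): name is "scene" or "side" or "wrist"; returns the picture (400x640x3 uint8, blue, green, red); there is no depth.
- imaging.camera_model(name): a dict with "K" (3x3 intrinsics, pixels), "k1" (the pictures are not rectified: a ray, as slopes to the right and down, at radius r is drawn at 1 + k1 r^2 times it, then the intrinsics apply), "position" and "rotation" of the camera in the world. Camera axes: x right, y up, looking along -z (the intrinsics and any distortion apply to the point x, -y, -z); pixel columns grow to the right and rows downward; lengths in mm; the calibration is good to about 2 mm. A picture is of the moment at which its call begins: read the wrist's pose just before it. camera_model takes no time and is no camera call; for the wrist camera it gives the pose at the moment of the call.
A pose or a line that the arm cannot do raises bot.IKError and nothing moves.
- bot.sign_off(): hands the job in; it is judged then, once.
The state is a dict: "t": time; "qpos": joint angles; "joint_velocities": joint speeds; "effort": joint torques, N m; "tcp_pos": TCP position; "orientation": TCP orientation; "contact_force": force on the tool from outside, world axes, zero at the start; "wrist_torque": the same for the moment, N m; "opening": opening from 0.0 (shut) to 1.0 (fully open); "gripper_force": force on a finger pad.
Only numpy, scipy, OpenCV 4.12 (cv2) and the standard library are available. Lean on these libraries where they do the work, as an engineer would, in place of code of your own. Each camera call takes 0.05 s, during which the arm holds its last target. There are 200 camera calls.

## Working session

There is one attempt and no reset: what is moved stays moved. The work goes in short steps, each a Python script; the robot and the scene stay as the last script left them, time stands still between calls to the robot, and variables do not carry over. Pictures are saved under pics/ and viewed, at most 10 in all, crops included, and the job is handed in when it is done.

```bash
mkdir -p pics; ls; python3 - <<'E'
from bench import bot, imaging
import cv2
for n in ("scene","side"):
    cv2.imwrite(f"pics/{n}0.png",imaging.capture(n)); m=imaging.camera_model(n); print(n,m)
print(bot.get_state())
E
```

```text
pics
scene {'K': array([[423.7761707 ,   0.        , 318.01546918],
       [  0.        , 423.7761707 , 191.53449846],
       [  0.        ,   0.        ,   1.        ]]), 'k1': -0.0641872091292253, 'position': array([1003.76171292, -811.71253245,  877.73107107]), 'rotation': array([0.79566928, 0.00439292, 0.58721341])}
side {'K': array([[516.24981902,   0.        , 322.50840598],
       [  0.        , 516.24981902, 188.40557567],
       [  0.        ,   0.        ,   1.        ]]), 'k1': -0.018605471744838932, 'position': array([  253.78706993, -1083.56107689,  1027.2664449 ]), 'rotation': array([ 0.81002956,  0.01542667, -0.27510581])}
{'t': 0.1, 'qpos': array([ 1.20178285e+00,  3.26870886e-01, -1.93484449e-01,  1.05200600e+00,
        2.06523622e-05,  1.43657676e+00]), 'joint_velocities': array([ 7.37681849e-05,  2.38721061e-04,  1.10526652e-03,  1.34450607e-03,
       -1.05649039e-03,  4.30579082e-04]), 'effort': array([-3.51321489e-05, -4.44239509e+01,  2.63037086e+01,  7.95805041e-03,
       -1.17618429e-04, -2.49445657e-05]), 'tcp_pos': array([127.75626174, 534.41877668, 230.57931632]), 'orientation': array([-3.14004449e+00, -2.29890421e-04,  2.90679855e+00]), 'contact_force': array([-0.12554659, -0.35201945,  0.00623513]), 'wrist_torque': array([ 0.02667137,  0.00462029, -0.00562929]), 'gripper_force': 0.0, 'opening': 0.9976232608626834}
```

View pics/scene0.png

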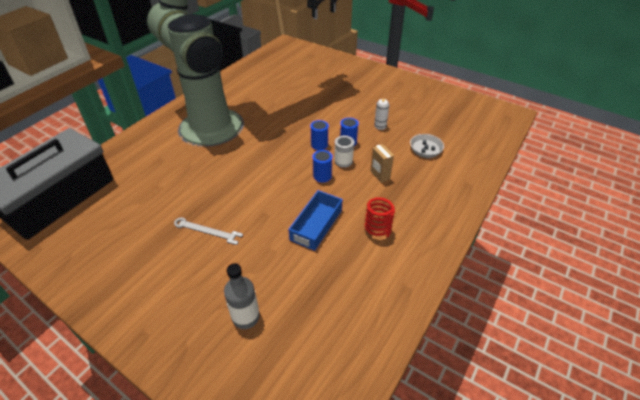

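View pics/side0.png

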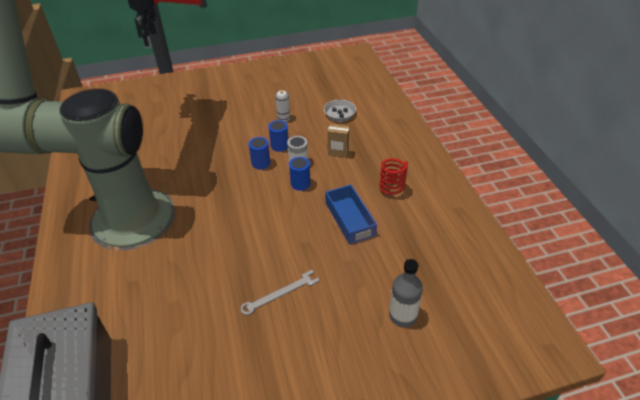

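```bash
cat > h.py <<'E'
import numpy as np, cv2
from scipy.spatial.transform import Rotation as R
from bench import bot, solve_ik, imaging
def rays(m,px):
    px=np.asarray(px,float).reshape(-1,2); K=m["K"]
    d=(px-[K[0,2],K[1,2]])/[K[0,0],K[1,1]]; u=d.copy()
    for _ in range(20): u=d/(1+m["k1"]*(u**2).sum(1,keepdims=True))
    r=np.c_[u[:,0],-u[:,1],-np.ones(len(u))]
    return R.from_euler("xyz",m["rotation"]).apply(r)
def plane(m,px,z):
    r=rays(m,px); p=m["position"]
    return p+r*((z-p[2])/r[:,2])[:,None]
def tri(m1,p1,m2,p2):
    a,b=rays(m1,p1)[0],rays(m2,p2)[0]
    s=np.linalg.lstsq(np.c_[a,-b],m2["position"]-m1["position"],rcond=None)[0]
    A=m1["position"]+s[0]*a; B=m2["position"]+s[1]*b
    return (A+B)/2, np.linalg.norm(A-B)
def proj(m,P):
    c=R.from_euler("xyz",m["rotation"]).inv().apply(np.atleast_2d(P)-m["position"])
    u=np.c_[c[:,0]/-c[:,2],-c[:,1]/-c[:,2]]; u=u*(1+m["k1"]*(u**2).sum(1,keepdims=True))
    K=m["K"]; return u*[K[0,0],K[1,1]]+[K[0,2],K[1,2]]
E
python3 - <<'E'
from h import *
a,b=imaging.camera_model("scene"),imaging.camera_model("side")
np.set_printoptions(precision=1,suppress=True)
for n,p,q in [("tintop",(344,143),(298,145)),("blueA",(319,127),(260,145)),("blueB",(349,125),(278,128)),("blueC",(322,158),(300,165)),("canister",(383,101),(282,93)),("carton",(381,152),(340,128)),("box",(317,217),(350,212)),("spring",(380,204),(393,165)),("dish",(427,146),(340,110))]:
    print(n,*tri(a,p,b,q))
m=imaging.camera_model("wrist");print(m, bot.get_state()["tcp_pos"])
print(R.from_euler("xyz",m["rotation"]).as_matrix())
E
```

```text
tintop [494.   90.9  70.7] 4.529038889047619
blueA [385.5 116.3  74.5] 1.3042249779406225
blueB [455.2 188.7  68. ] 1.1395030993495556
blueC [477.1  -5.3  73.3] 0.7872483501463067
canister [501.4 332.4  97.8] 1.6423787590317054
carton [623.2  84.8 103.2] 5.493007064431819
box [ 570.9 -173.7   24.5] 2.0953443518757515
spring [ 716.8 -101.1   95.2] 2.822602795190467
dish [690.7 302.2  10. ] 2.5078855682024526
{'K': array([[277.3,   0. , 312.8],
       [  0. , 277.3, 201.5],
       [  0. ,   0. ,   1. ]]), 'k1': -0.025834795005583527, 'position': array([ 48.2, 554.4, 373.2]), 'rotation': array([-0.3,  0. ,  1.3])} [127.8 534.4 230.6]
[[ 0.2 -0.9 -0.3]
 [ 1.   0.2  0.1]
 [-0.  -0.3  0.9]]
```

```bash
python3 - <<'E'
from h import *
import json
out=[]
for i,p in enumerate([(570,120,300),(570,-60,300)]):
    bot.move_ptp(p,[np.pi,0,np.pi]); bot.dwell(.3)
    m=imaging.camera_model("wrist"); im=imaging.capture("wrist")
    cv2.imwrite(f"pics/w{i}.png",im); out.append({k:np.asarray(v).tolist() for k,v in m.items()})
    print(m["position"],bot.get_state()["qpos"],bot.get_state()["t"])
json.dump(out,open("w.json","w"))
E
```

```text
[487.96127869 121.07039006 442.5937815 ] [8.14246282e-02 3.54793543e-01 2.42479691e-02 1.24032929e+00
 3.32209237e-05 8.08131591e-02] 2.6333
[488.21835434 -58.18687107 442.63476623] [-2.31786569e-01  3.36351805e-01 -2.13126859e-03  1.23230339e+00
  1.07904628e-04 -2.33480064e-01] 3.7333
```

View pics/w0.png

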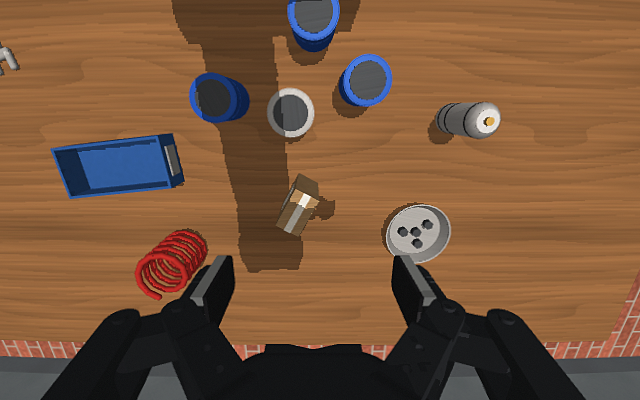

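View pics/w1.png

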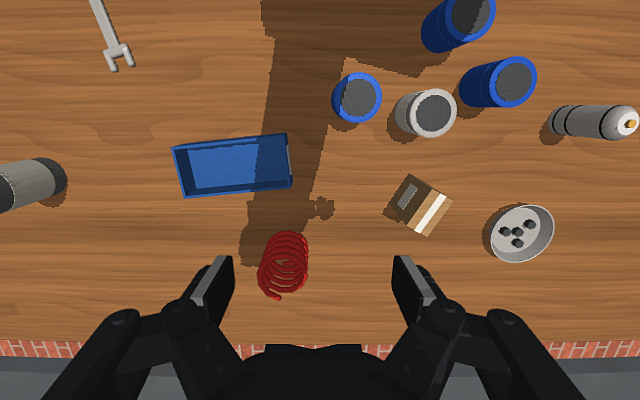

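```bash
python3 - <<'E'
from h import *
a,b=cv2.imread("pics/w0.png"),cv2.imread("pics/w1.png")
def g(im,x,y,w,h,s): return cv2.resize(im[y:y+h,x:x+w],None,fx=s,fy=s,interpolation=cv2.INTER_CUBIC)
c1=g(a,185,45,215,100,3)
c2=np.hstack([g(a,260,170,80,70,4),g(b,375,170,80,70,4)])
W=645; o=np.zeros((580,W,3),np.uint8); o[:300]=c1; o[300:580,:640]=c2
cv2.imwrite("pics/crop1.png",o)
for n,im in (("w0",a),("w1",b)):
    hsv=cv2.cvtColor(im,cv2.COLOR_BGR2HSV)
    for nm,mk in (("grey",hsv[...,1]<70),("blue",(abs(hsv[...,0].astype(int)-110)<15)&(hsv[...,1]>120))):
        mk=mk.astype(np.uint8)*255; mk[245:]=0
        for c in cv2.findContours(mk,cv2.RETR_EXTERNAL,cv2.CHAIN_APPROX_NONE)[0]:
            if cv2.contourArea(c)>300: print(n,nm,cv2.contourArea(c),cv2.boundingRect(c),np.round(cv2.fitEllipse(c)[0],1),np.round(cv2.fitEllipse(c)[1],1))
    mk=(abs(hsv[...,0].astype(int)-110)<15)&(hsv[...,1]>120); mk=mk.astype(np.uint8)*255
    mk[:130]=0; mk[:,300:]=0
    c=max(cv2.findContours(mk,0,2)[0],key=cv2.contourArea)
    print(n,"boxpoly",cv2.approxPolyDP(cv2.convexHull(c),2.5,True)[:,0].tolist())
E
```

```text
w0 grey 2119.5 (386, 204, 65, 41) [418.8 226.5] [42.  68.6]
w0 grey 1848.5 (435, 102, 66, 37) [469.3 119. ] [35.5 68.1]
w0 grey 1768.0 (267, 88, 47, 49) [290.1 112.1] [46.2 48.8]
w0 grey 957.0 (195, 79, 35, 37) [212.1  97.5] [33. 37.]
w0 grey 1031.0 (350, 61, 36, 38) [367.4  79.7] [34.7 37.9]
w0 grey 993.5 (295, 0, 38, 33) [313.2  14. ] [33.8 39.3]
w0 blue 6213.0 (51, 134, 133, 65) [118.6 165.8] [ 59.1 147.6]
w0 blue 2251.5 (189, 73, 61, 50) [217.9  97.8] [47.6 60.6]
w0 blue 2092.5 (339, 54, 53, 53) [365.4  80.5] [48.1 55.6]
w0 blue 1001.0 (287, 0, 53, 52) [313.2  12.9] [46.2 72. ]
w0 boxpoly [[183, 180], [167, 188], [70, 198], [51, 149], [171, 134]]
w1 grey 2163.0 (489, 204, 66, 41) [522.5 226.3] [41.5 69.6]
w1 grey 2597.5 (0, 158, 67, 55) [ 27.7 182.4] [47.7 76.1]
w1 grey 2586.5 (548, 105, 92, 35) [595.2 120.9] [34.6 99.1]
w1 grey 2344.0 (394, 89, 63, 49) [425.9 112.4] [47.4 63.6]
w1 grey 977.5 (341, 79, 35, 37) [357.8  97.1] [34.  36.7]
w1 grey 982.5 (496, 63, 35, 38) [513.1  81.6] [31.8 39.3]
w1 grey 1010.0 (452, 0, 38, 34) [470.2  14.7] [34.  39.2]
w1 grey 1009.5 (89, 0, 47, 72) [111.7  41. ] [23.7 83.6]
w1 blue 5947.0 (171, 133, 122, 66) [233.3 165.4] [ 61.  139.4]
w1 blue 1901.0 (331, 72, 51, 51) [356.6  97.2] [47.4 51.3]
w1 blue 3039.0 (459, 56, 78, 52) [499.2  83.1] [47.9 82.1]
w1 blue 1734.0 (421, 0, 75, 53) [456.5  22.7] [44.3 81.4]
w1 boxpoly [[286, 133], [292, 179], [290, 187], [184, 198], [171, 147]]
```

View pics/crop1.png

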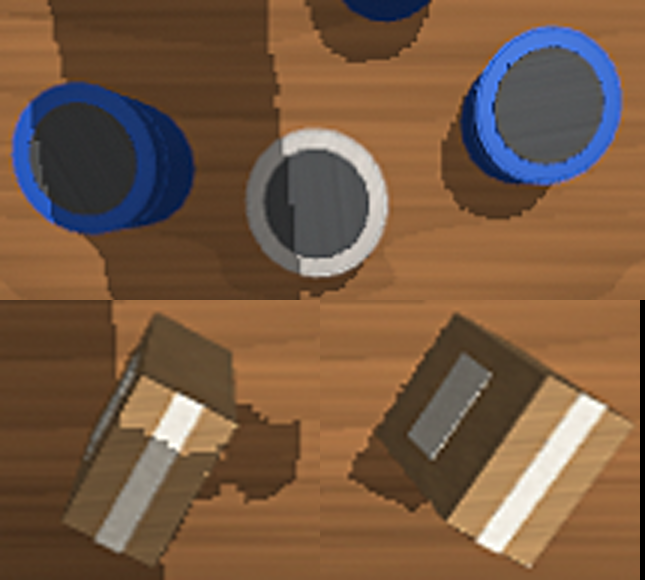

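```bash
python3 - <<'E'
from h import *
a,b=cv2.imread("pics/w0.png"),cv2.imread("pics/w1.png")
def g(im,x,y,w,h,s): return cv2.resize(im[y:y+h,x:x+w],None,fx=s,fy=s,interpolation=cv2.INTER_CUBIC)
cv2.imwrite("pics/crop2.png",np.vstack([g(a,45,130,145,72,4),g(b,165,130,145,72,4)]))
import json
M=[{k:np.array(v) for k,v in m.items()} for m in json.load(open("w.json"))]
np.set_printoptions(precision=1,suppress=True)
t=[]
for im,(x,y) in ((a,(290,113)),(b,(433,113))):
    hsv=cv2.cvtColor(im,cv2.COLOR_BGR2HSV)
    mk=((hsv[...,1]<70)&(hsv[...,2]<110)).astype(np.uint8)*255
    z=np.zeros_like(mk); cv2.circle(z,(x,y),20,255,-1); mk&=z
    c=max(cv2.findContours(mk,0,1)[0],key=cv2.contourArea); e=cv2.fitEllipse(cv2.convexHull(c)); print(e); t.append(e[0])
print("lid",tri(M[0],t[0],M[1],t[1]), tri(M[0],(290.7,112.5),M[1],(433,113)))
print("valve",tri(M[0],(489,121),M[1],(629,125)))
A=[(295,188.75),(319.5,201.3),(298.8,236.8),(276.3,225.5)];B=[(432,188.8),(453,201.3),(427.5,236.8),(407,225.5)]
for p,q in zip(A,B): print("carton",tri(M[0],p,M[1],q))
for m,P in zip(M,(A,B)): X=plane(m,P,95); print(X.mean(0),[np.linalg.norm(X[i]-X[i-1]) for i in range(4)],X[3]-X[0],X[2]-X[1])
for c,i in (((212.1,97.5),0),((357.8,97.1),1),((367.4,79.7),0),((513.1,81.6),1)): print("blue",plane(M[i],[c],80))
E
```

```text
((289.0785217285156, 113.33673095703125), (35.89773941040039, 37.99630355834961), 14.16403579711914)
((433.1034240722656, 112.78886413574219), (33.15260696411133, 37.570133209228516), 36.87427520751953)
lid (array([493.5,  92.1,  82.8]), np.float64(1.3738678479935795)) (array([493.2,  93.8,  78.5]), np.float64(0.13204028157305348))
valve (array([502.1, 332.9, 100.7]), np.float64(1.7399241609629603))
carton (array([587.7,  98.5,  95.5]), np.float64(0.17212291746664993))
carton (array([605.7, 130.6,  92.9]), np.float64(0.185591016856117))
carton (array([657.2, 102.4,  94.8]), np.float64(0.10715695817476635))
carton (array([640.3,  71.9,  94.3]), np.float64(0.0016452799532086487))
[622.5 100.8  95. ] [np.float64(58.47030116774316), np.float64(36.41415763723691), np.float64(59.00533506271572), np.float64(34.84415688072409)] [ 52.1 -26.5   0. ] [ 51.9 -28.1   0. ]
[622.5 100.5  95. ] [np.float64(58.910152059677415), np.float64(35.22268730219209), np.float64(58.82915040462478), np.float64(35.10129455791092)] [ 52.3 -27.1   0. ] [ 52.2 -27.2   0. ]
blue [[475.4  -2.7  80. ]]
blue [[475.2  -2.5  80. ]]
blue [[455.  187.4  80. ]]
blue [[455.  187.6  80. ]]
```

View pics/crop2.png

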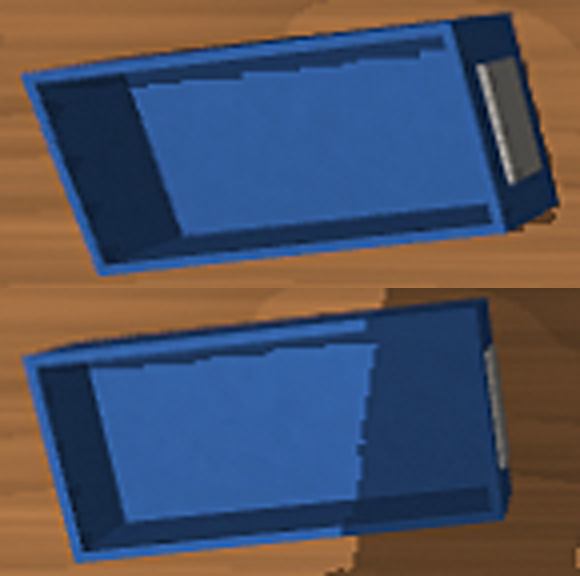

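```bash
cat >> h.py <<'E'
import json
def box():
    M=[{k:np.array(v) for k,v in m.items()} for m in json.load(open("w.json"))]
    A=[(50.5,149),(156.75,135.5),(171.25,188),(70,198)];B=[(170.5,147.25),(286.75,132.5),(290.75,188),(184.25,198.25)]
    return np.array([tri(M[0],p,M[1],q)[0] for p,q in zip(A,B)]),[plane(m,P,45) for m,P in zip(M,(A,B))],tri(M[0],(90.5,189),M[1],(196.25,188.5))
def go(p,yaw,v=150,thr=None): return bot.movel(p,[np.pi,0,yaw],v,thr)
def pick(xy,line,off,eff=40,approach=130):
    "line: closing direction (rad); yaw chosen near 3pi/2"
    yaw=line+np.pi/2; yaw=yaw+np.pi*round((3*np.pi/2-yaw)/np.pi)
    bot.grip(1.0); bot.move_ptp([*xy,approach+60],[np.pi,0,yaw])
    go([*xy,off+1],yaw,120); bot.grip(0.0,eff); bot.dwell(.2)
    s=bot.get_state(); print("gripped",s["opening"],s["gripper_force"],s["tcp_pos"])
    go([*xy,off+100],yaw,150); bot.dwell(.1); print(bot.get_state()["opening"],bot.get_state()["contact_force"])
def place(xy,line,off):
    yaw=line+np.pi/2; yaw=yaw+np.pi*round((3*np.pi/2-yaw)/np.pi)
    bot.move_ptp([*xy,off+100],[np.pi,0,yaw]); bot.dwell(.2)
    go([*xy,off+12],yaw,120); bot.dwell(.2)
    hit=go([*xy,off+1],yaw,20,4)
    s=bot.get_state(); print("placed",hit,s["tcp_pos"],s["contact_force"],s["t"])
    return hit,yaw
def release(yaw):
    bot.grip(1.0); s=bot.get_state(); p=s["tcp_pos"]; bot.dwell(.2)
    go([p[0],p[1],p[2]+130],yaw,150); print("t",bot.get_state()["t"])
E
python3 - <<'E'
from h import *
np.set_printoptions(precision=1,suppress=True)
T,P,f=box(); print(T,f)
for X in P: print(X,X.mean(0),[np.linalg.norm(X[i]-X[i-1]) for i in range(4)])
C=np.mean(P,axis=(0,1)); X=np.mean(P,axis=0); print(C)
y=X[1]-X[0]+X[2]-X[3]; x=X[3]-X[0]+X[2]-X[1]
print("yaw",np.degrees(np.arctan2(-y[0],y[1])),np.degrees(np.arctan2(x[1],x[0])))
for yaw,p in ((np.radians(305),(493.4,93,60)),(np.radians(242.5),(622.5,100.6,60)),(np.radians(263),(C[0],C[1],60)),(np.pi*1.5,(502,332,60))): print(solve_ik(p,[np.pi,0,yaw]))
E
```

```text
[[ 542.  -261.9   43.2]
 [ 521.6  -93.1   55.5]
 [ 601.3  -90.2   45.5]
 [ 617.9 -252.5   44.1]] (array([ 614.4, -249.5,    4.3]), np.float64(0.2766024487906144))
[[ 542.2 -260.3   45. ]
 [ 524.2  -98.9   45. ]
 [ 601.3  -90.4   45. ]
 [ 617.2 -251.5   45. ]] [ 571.2 -175.3   45. ] [np.float64(75.49157666575691), np.float64(162.34033741996703), np.float64(77.54248131432), np.float64(161.93045515189502)]
[[ 541.3 -261.    45. ]
 [ 520.9  -94.    45. ]
 [ 601.5  -90.2   45. ]
 [ 618.  -252.1   45. ]] [ 570.4 -174.3   45. ] [np.float64(77.1603210981055), np.float64(168.19507872224213), np.float64(80.71705647125415), np.float64(162.7575239187806)]
[ 570.8 -174.8   45. ]
yaw 6.205728283662677 5.533130448385975
[ 0.   0.4 -0.5  0.6  0.  -2.1]
[ 0.   0.6 -0.2  0.8  0.  -1. ]
[-0.4  0.6 -0.3  0.7  0.  -1.9]
[ 0.5  0.6 -0.3  0.7  0.  -1.1]
```

```bash
cat >> h.py <<'E'
BC=np.array([571.2,-175.4]); BY=np.radians(6.0)
def slot(v): return BC+v*np.array([-np.sin(BY),np.cos(BY)])
E
python3 - <<'E'
from h import *
np.set_printoptions(precision=2,suppress=True)
pick((493.4,93),np.radians(35),42)
h,y=place(slot(-44.5),BY,46)
E
```

```text
gripped 0.6653007771807217 42.14739203453064 [493.61  92.85  43.66]
0.6653415756144947 [-0.85 -1.12 -3.68]
placed True [ 575.63 -219.53   47.73] [-0.54  0.17  5.75] 11.4917
```

```bash
python3 - <<'E'
from h import *
np.set_printoptions(precision=2,suppress=True)
release(np.pi/2+BY+np.pi)
pick((622.5,100.6),np.radians(-27.5),50)
place(slot(7),BY,54)
E
```

```text
t 13.1083
gripped 0.6972120950332992 43.84102821350098 [623.   100.76  51.9 ]
0.7020937285716872 [ 0.73  0.1  -2.61]
placed True [ 570.29 -168.38   55.91] [-1.29  0.01  4.38] 20.1833
```

```bash
python3 - <<'E'
from h import *
np.set_printoptions(precision=1,suppress=True)
release(np.pi/2+BY+np.pi)
bot.move_ptp([640,-150,260],[np.pi,0,np.pi]); bot.dwell(.3)
m1=imaging.camera_model("wrist"); a=imaging.capture("wrist")
bot.move_ptp([560,325,260],[np.pi,0,np.pi]); bot.dwell(.3)
m2=imaging.camera_model("wrist"); b=imaging.capture("wrist")
json.dump([{k:np.asarray(v).tolist() for k,v in m.items()} for m in (m1,m2)],open("w2.json","w"))
q=proj(m2,[502,332.5,100])[0].astype(int); p=proj(m1,[*BC,60])[0].astype(int); print(p,q,bot.get_state()["t"])
cv2.imwrite("pics/b.png",b);cv2.imwrite("pics/a.png",a)
def g(im,c,h): x,y=max(c[0]-h,0),max(c[1]-h,0); print(x,y); return cv2.resize(im[y:y+2*h,x:x+2*h],(400,400),interpolation=cv2.INTER_CUBIC)
cv2.imwrite("pics/c3.png",np.hstack([g(a,p,100),g(b,q,50)]))
E
```

```text
t 21.7833
[290 119] [319 131] 25.7833
190 19
269 81
```

View pics/c3.png

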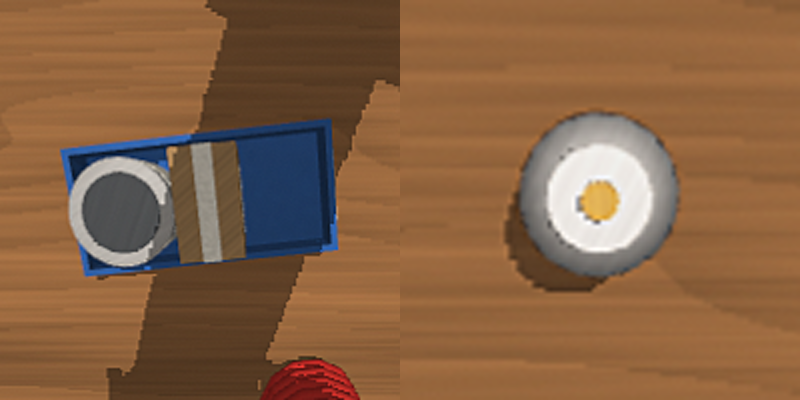

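```bash
python3 - <<'E'
from h import *
np.set_printoptions(precision=1,suppress=True)
m=json.load(open("w2.json"))[0]; m={k:np.array(v) for k,v in m.items()}
c=lambda L:[(x/2+190,y/2+19) for x,y in L]
def loc(P):
    d=P[:,:2]-BC; return np.c_[d@[np.cos(BY),np.sin(BY)],d@[-np.sin(BY),np.cos(BY)]]
print("box",loc(plane(m,c([(62,150),(331,120),(337,248),(86,276)]),45)))
print("carton",loc(plane(m,c([(168,148),(238,141),(245,258),(181,264)]),99)))
print("tin",loc(plane(m,c([(121.5,212.5)]),84)))
E
```

```text
box [[-38.3 -81.2]
 [-38.   81.6]
 [ 37.7  81.1]
 [ 38.6 -81.3]]
carton [[-29.2 -10.4]
 [-28.7  25.6]
 [ 30.6  23. ]
 [ 30.2 -12. ]]
tin [[  0.5 -42.9]]
```

```bash
python3 - <<'E'
from h import *
np.set_printoptions(precision=2,suppress=True)
pick((502,332.5),0,50)
h,y=place(slot(51.5),BY,54)
z=bot.get_state()["tcp_pos"][2]
if h and abs(z-55.8)<1.5: release(y)
E
```

```text
gripped 0.5052909825036336 40.47462610993534 [502.08 332.67  51.51]
0.5073834379655732 [-1.37  0.39 -1.6 ]
placed True [ 565.57 -124.13   55.54] [-0.09 -0.37  5.55] 33.725
t 35.4333
```

```bash
python3 - <<'E'
from h import *
bot.move_ptp([640,-150,260],[np.pi,0,np.pi]); bot.dwell(.3)
a=imaging.capture("wrist")[19:219,190:390]; s=imaging.capture("side")[140:260,280:430]
cv2.imwrite("pics/c4.png",np.hstack([cv2.resize(a,(400,400)),cv2.resize(s,(400,400))]))
E
```

```text
(no output)
```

View pics/c4.png

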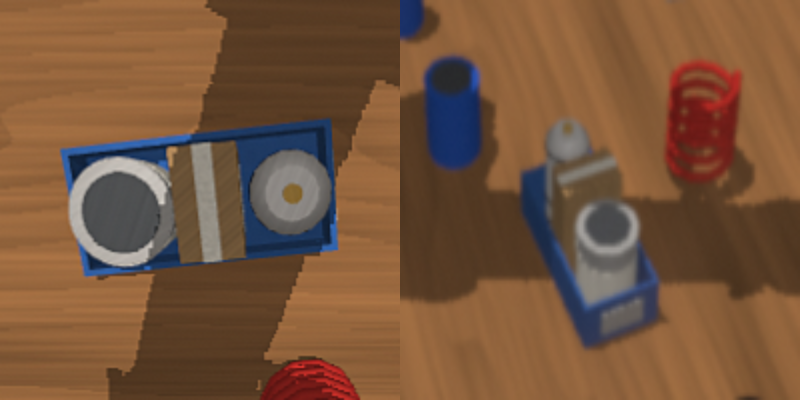

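The final picture shows all three upright in the box. In the left half the tin is at (121,212), the carton at (208,203) and the canister at (291,193), with clear gaps between them. The bystanders haven't moved.

```bash
python3 -c "
from bench import bot
print(bot.sign_off(), bot.get_state()['t'])"
```

```text
the job is handed in; nothing more can be done
the job is handed in; nothing more can be done
```

The tin, carton and canister are standing upright on the kit box floor in a row with clear gaps, each set down gently, and the job was handed in at about 37 s of the 72 s allowed.

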